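# Dip the stencil brush and stand it on the drip tray

### The job

Pick up the big stencil brush, keep hold of it and dip its bristles into the low wide steel pot until they are well below the rim. Then lift it out and stand it upright, bristles down, on the floor of the shallow steel drip tray, putting it down rather than dropping it. Leave the pot and the tall steel cup standing where they are.

Things in the scene. Friction and masses are not known exactly. Their poses are not given: they have to be found in the camera images.
- brush: The larger of two round stencil brushes, loose, about 90 g, upright on its flat bristle end. Origin: centre of that end (underside); z up the handle. From there: dark rigid bristles, 40 mm across, to 38 mm; steel ferrule, 42 mm, to 60 mm; wooden handle, 22 mm across from 74 mm to its top at 135 mm (grip about 110 mm up, from any side). The other brush (95 mm tall, 26 mm across) is not used.
- pot: Low wide round open steel pot, empty, 60 mm high, 92 mm in outer diameter at the rim, wall 3 mm, inner floor 5 mm above its underside; loose, about 350 g. Origin: centre of its underside, z up; the mouth is on the z axis, 60 mm above the origin.
- tray: Shallow rectangular open steel drip tray, fixed to the bench: 180 mm along its x, 140 mm along its y, 14 mm high, walls and floor 4 mm thick. Origin: centre of its underside, on the bench; z up. The floor's top is 4 mm above the origin; anywhere on the floor will do for the brush.
- cup: Bystander: tall narrow open steel cup, 100 mm high, 68 mm in diameter at the rim; loose. Origin: centre of its underside, z up. Not to be used or moved. (Other bystanders on the bench: the small brush, a closed ink can 85 mm high and a roll of tape beyond the work.)
Things that resemble listed ones, but are neither listed nor needed, are in the scene too. What is shaped like the brush but blue is not meant.

How it is judged:
By the outcome, as a careful person would: the job done as asked, in the order asked, and still so for the second after the job is handed in, with the robot touching nothing.
It also fails if it takes over 40 s, if anything falls off the work surface, if the arm or the gripper's body presses on something with over 40 N, if the wrist force passes 120 N, or if a joint passes its speed limit or range.

### The arm

A 7-joint arm with a two-finger parallel gripper is mounted at the origin on the work surface. World frame = base frame: x ahead of the robot, y to its left, z up, the work surface at z = 0. Lengths are in m, angles in rad, forces in N, time in s.
With the tool pointing down it reaches from about 0.425 to 0.875 m from the base axis. Payload 4.7 kg.
Tool frame: the origin (TCP) lies midway between the tips of the shut fingers; the grasp point (between the pads) lies 19 mm behind it; z points along the fingers, y is the direction in which the jaws open and shut (so a half turn about z gives the same grasp; the last joint's range is limited). The gripper opens to 85 mm and grips with 20 to 120 N. Pads are 22 mm wide; open, the fingers measure 114 mm over their backs; the gripper's body (76 mm by 85 mm) begins 54 mm behind the grasp point. The pads swing forward as they close: fully open they stand 13 mm farther back than shut.
Start: joints at [-1.102, 0.321, -0.07, 1.45, 0.023, 1.371, -0.057], TCP at [0.286, 0.584, 0.231] pointing down, gripper open.
Joint ranges: [-2.86, 2.86], [-0.3, 2.09], [-1.38, 1.24], [0.06, 2.45], [-1.56, 4.7], [0.09, 2.05], [-2.69, 2.69]. Speed limits (rad/s): [2.57, 2.57, 3.14, 3.14, 3.14, 3.14, 3.14].

### API

Orientations are given as a unit quaternion [x, y, z, w].
In Python, from workcell import arm gives the robot as it stands.
- The arm moves only by the tool drive_tool, never from a script. Its argument "deltas" is a list of rows, each a list of 7 numbers: the turn, a rotation vector about the tool's x, y, z in rad, then the shift along the tool's x, y, z in m, then the closure, from -1 (fully open) to 1 (shut). A call has 1 to 5 rows; each row is the pose to reach, as a shift and turn from the pose commanded when the call began, along the tool's axes at that moment; what a row does not reach only later rows make up. A row lasts 1/12 s, in which the tool goes at most 41.7 mm and 7.16 degrees, less where a joint would pass 70% of its speed; a pose out of reach is approached as far as the arm can. A call with a gripper value outside its range is refused whole. The fingers move at their own pace and stop on an object; "grip_force" is the grip in N (left out, the last holds). Time passes only in rows, so rows that repeat a pose let the fingers close. It gives the time, the measured TCP pose, the force and the opening at its end, in the units of the state.
- arm.observe(): the state, without advancing time (a new reading comes with each control period).
- arm.grab_frame(name): name is "scene" or "top"; returns a dict with "frame" (480x640x3 uint8, red, green, blue), "fov_y" (degrees; the focal length in pixels is half the picture's height over the tangent of half this angle, whatever the lens; pixels are square), "cx", "cy" (the principal point, pixels), "eye" and "rotation" of the camera in the world. Camera axes: x right, y down, z forward; pixel columns grow to the right and rows downward; lengths in m; the calibration is good to about 2 mm. A picture is of the moment at which its call begins. There is no depth.
- arm.sign_off(): hands the job in, once; it reports no verdict.
The state is a dict: "time_s": time; "joints": joint angles; "joint_vel": joint speeds; "tau": joint torques, N m; "position": TCP position; "ee_rot": TCP orientation; "wrist_force": force on the tool from outside, world axes, zero at the start; "ft_torque": the same for the moment, N m; "width": finger opening in m.
Only numpy, scipy, OpenCV 4.12 (cv2) and the standard library are available. Lean on these libraries where they do the work, as an engineer would, in place of code of your own. Each camera call takes 0.05 s, during which the arm holds its last target.

## Working session

There is one attempt and no reset: what is moved stays moved. The work goes in short steps, Python scripts to look and compute and a tool call to move; the robot and the scene stay as the last step left them, time stands still between calls to the robot, and variables do not carry over. Pictures are saved under pics/ and viewed, and the job is handed in when it is done.

Besides the shell and the picture viewer there is one more tool, called after "Call:" as name([rows], argument=value, ...), one row to a line, values as JSON. drive_tool: Moves the arm, as the interface text tells. Its arguments: {"type":"object","properties":{"deltas":{"type":"array","items":{"type":"array","items":{"type":"number"}}},"grip_force":{"type":"number"}},"required":["deltas"]}

```bash
mkdir -p pics
python3 - <<'E'
from workcell import arm
import cv2,json,numpy as np
s=arm.observe(); print(s)
for n in("scene","top"):
    f=arm.grab_frame(n); cv2.imwrite(f"pics/{n}0.png",f["frame"][:,:,::-1])
    print(n,f["fov_y"],f["cx"],f["cy"],f["eye"],f["rotation"],[k for k in f])
E
```

```text
{'time_s': 0.0, 'joints': array([-1.10188814,  0.32180621, -0.07009208,  1.45168545,  0.02260777,
        1.37080556, -0.05688911]), 'joint_vel': array([-0.00137027, -0.00121438, -0.00069626, -0.00169604, -0.00274553,
        0.00088418, -0.00024594]), 'tau': array([ 9.10332092e-04, -4.93574274e+01, -3.81895853e-01, -3.14332831e+01,
        1.28448938e-02,  1.12040725e-02,  1.01125278e-05]), 'position': array([0.28534172, 0.58341329, 0.23022923]), 'ee_rot': array([ 2.25424643e-01,  9.74260135e-01, -9.44463519e-04, -1.64624362e-04]), 'wrist_force': array([-0.31282029, -0.85115327, -0.755339  ]), 'ft_torque': array([ 0.04154688, -0.00645141, -0.05124835]), 'width': 0.08535943954909055}
scene 53.69602492622175 324.58456315338907 245.8867582671693 [0.96238722 0.27910694 0.61717161] [ 0.46329456  0.81135108 -0.31169197 -0.17296152] ['frame', 'fov_y', 'cx', 'cy', 'eye', 'rotation']
top 43.69977867687298 317.4817234540305 233.0592473404737 [0.29781336 0.01873056 1.11181064] [-0.7008843   0.70661237 -0.06702966  0.07047823] ['frame', 'fov_y', 'cx', 'cy', 'eye', 'rotation']
```

View pics/scene0.png

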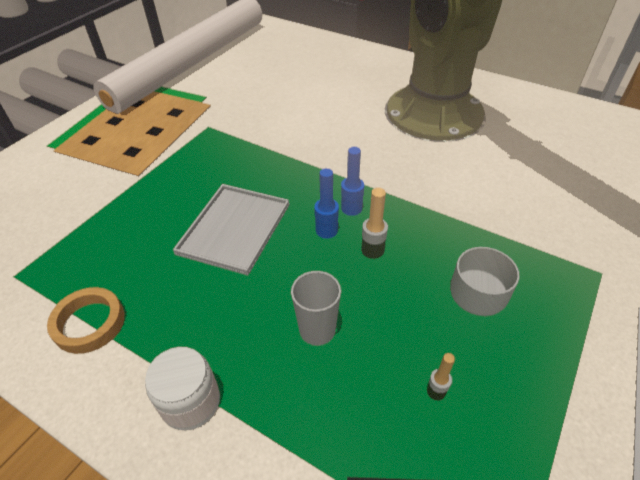

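View pics/top0.png

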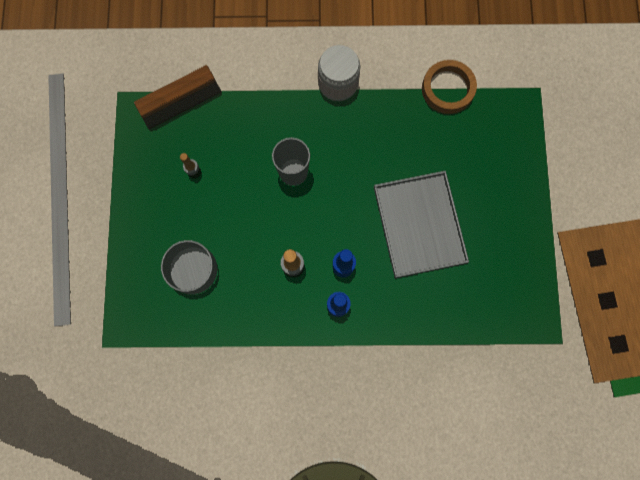

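The candidates for the brush are wooden with a grey ferrule at scene (375,215) / top (292,262), blue at scene (327,205) and (352,182), and the smaller one at scene (441,375). The first fits: it has a wooden handle and is the larger. I'll confirm it in a crop and measure.

```bash
cat > h.py <<'E'
from workcell import arm
import cv2,numpy as np
from scipy.spatial.transform import Rotation as R
def K(f):
    fl=240/np.tan(np.radians(f["fov_y"])/2); return fl
def ray(f,u,v,z):
    fl=K(f);d=R.from_quat(f["rotation"]).apply([(u-f["cx"])/fl,(v-f["cy"])/fl,1]);e=np.array(f["eye"])
    return e+d*(z-e[2])/d[2]
def proj(f,p):
    fl=K(f);c=R.from_quat(f["rotation"]).inv().apply(np.atleast_2d(p)-np.array(f["eye"]))
    return np.c_[f["cx"]+fl*c[:,0]/c[:,2],f["cy"]+fl*c[:,1]/c[:,2]]
def circ(x,y,z,r):
    t=np.linspace(0,2*np.pi,60);return np.c_[x+r*np.cos(t),y+r*np.sin(t),0*t+z]
def crop(f,img,u,v,w,h,s): 
    return cv2.resize(img[v:v+h,u:u+w],None,fx=s,fy=s,interpolation=cv2.INTER_CUBIC)
E
python3 - <<'E'
from h import *
s=arm.grab_frame("scene");t=arm.grab_frame("top")
a=cv2.cvtColor(s["frame"],4);b=cv2.cvtColor(t["frame"],4)
cv2.imwrite("pics/crop1.png",np.hstack([crop(s,a,295,135,100,140,4),crop(t,b,250,210,100,140,4)]))
for n,uv,z in [("brush top",(290,256),.135),("ferrule",(292,263),.06),("pot rim",(188.5,267),.06),("cup rim",(291,157),.1)]: print(n,ray(t,*uv,z).round(4))
for n,uv,z in [("brush top",(378,192),.135),("pot rim",(486,277),.06),("cup rim",(317,292),.1)]: print("s",n,ray(s,*uv,z).round(4))
for uv in [(375,185),(444,173),(467,262),(397,277)]: print(ray(t,*uv,.014).round(4))
E
```

```text
brush top [0.4523 0.0685 0.135 ]
ferrule [0.4516 0.0687 0.06  ]
pot rim [0.446  0.2523 0.06  ]
cup rim [0.6349 0.0687 0.1   ]
s brush top [0.4593 0.0697 0.135 ]
s pot rim [0.4693 0.2593 0.06  ]
s cup rim [0.6442 0.0732 0.1   ]
[ 0.6065 -0.0866  0.014 ]
[ 0.6289 -0.2186  0.014 ]
[ 0.4575 -0.2528  0.014 ]
[ 0.4307 -0.1225  0.014 ]
```

View pics/crop1.png

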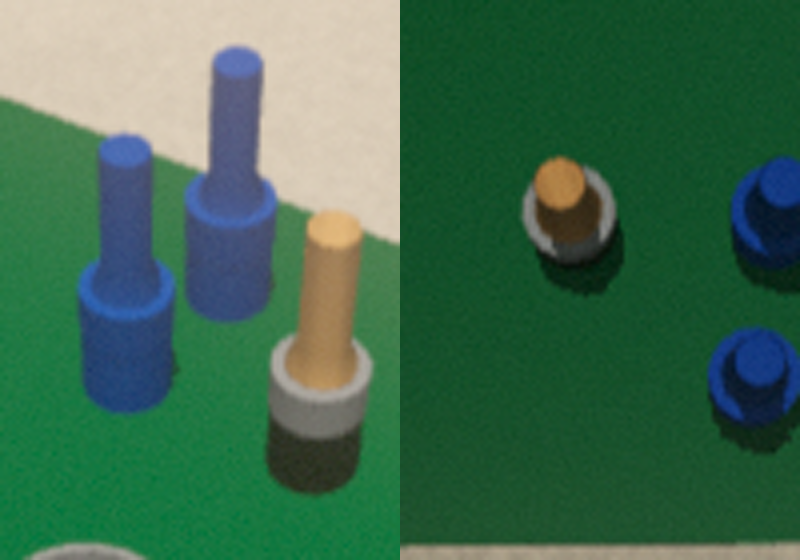

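The crop shows the wooden brush standing upright: its top is at scene (378,192) and its handle at top (290,256). The blue look-alikes stand about 50 mm away. The two cameras disagree by up to 23 mm at the pot, so I'll check for lens distortion with overlays.

Run:
```python
from h import *
for n in("scene","top"):
    f=arm.grab_frame(n);a=cv2.cvtColor(f["frame"],4)
    a=cv2.resize(a,None,fx=1.25,fy=1.25)
    def pl(p,c): cv2.polylines(a,[np.int32(proj(f,p)*1.25*16)],True,c,1,cv2.LINE_AA,4)
    pl(circ(.446,.2523,.06,.046),(0,0,255));pl(circ(.446,.2523,0,.046),(0,0,255))
    pl(circ(.452,.0686,.135,.011),(255,255,0));pl(circ(.452,.0686,.06,.021),(255,255,0));pl(circ(.452,.0686,0,.02),(255,255,0))
    pl(circ(.635,.0687,.1,.034),(0,255,255));
    pl(np.array([[ 0.6065,-0.0866,0.014 ],[ 0.6289,-0.2186,0.014 ],[ 0.4575,-0.2528,0.014 ],[ 0.4307,-0.1225,0.014 ]]),(0,0,255))
    pl(circ(0,0,0,.1),(255,0,255))
    cv2.imwrite(f"pics/ov_{n}.png",a)
```

```text
(no output)
```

View pics/ov_scene.png

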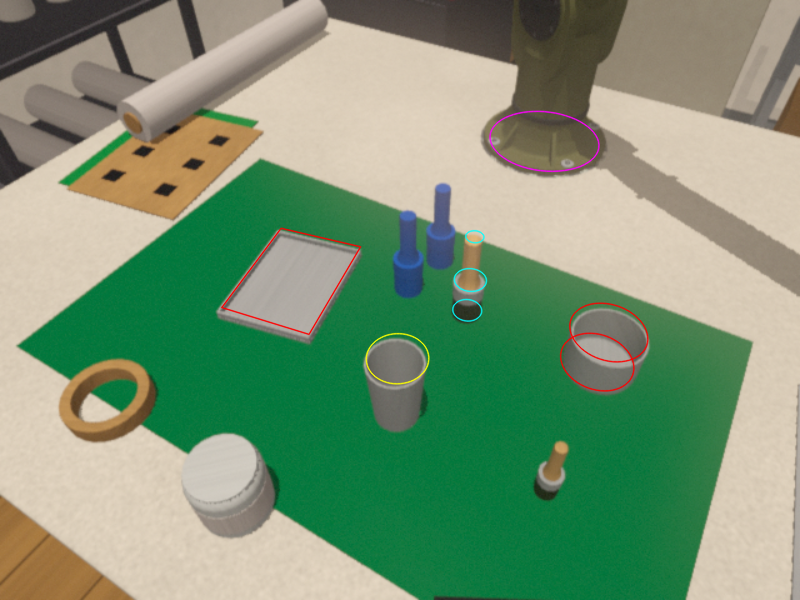

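View pics/ov_top.png

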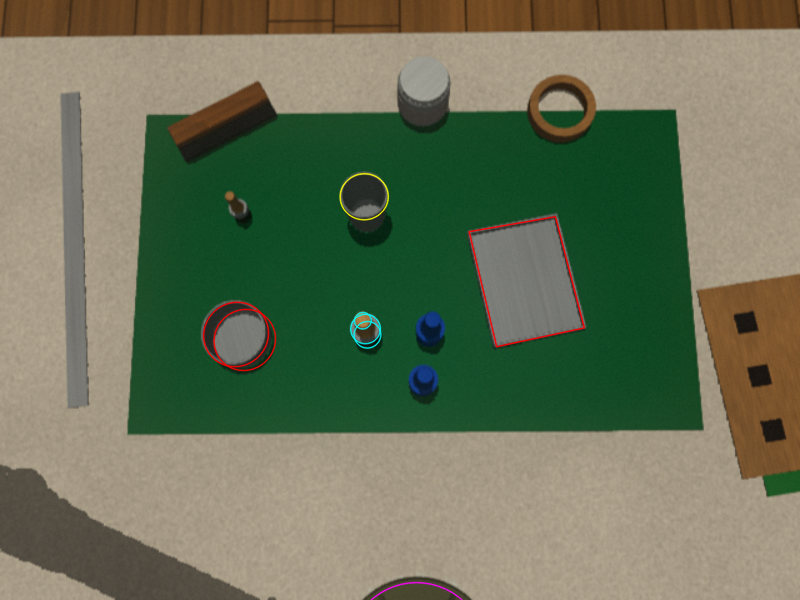

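Run:
```python
from h import *
M={}
for n in("scene","top"):
    f=arm.grab_frame(n);hsv=cv2.cvtColor(f["frame"],cv2.COLOR_RGB2HSV)
    m=cv2.inRange(hsv,(45,90,30),(85,255,255)); 
    k,l,st,_=cv2.connectedComponentsWithStats(m); i=1+np.argmax(st[1:,4]); m=np.uint8(l==i)*255
    c=max(cv2.findContours(m,0,1)[0],key=cv2.contourArea); h=cv2.convexHull(c)
    ap=cv2.approxPolyDP(h,6,True)[:,0]
    pts=c[:,0].astype(float)
    print(n,ap.tolist(), [ray(f,*p,0).round(4).tolist()[:2] for p in ap])
    for i in range(len(ap)):
        p,q=ap[i].astype(float),ap[(i+1)%len(ap)].astype(float); d=(q-p);L=np.hypot(*d)
        if L<100: continue
        d/=L; nn=np.array([-d[1],d[0]]); s=(pts-p)@d; e=(pts-p)@nn
        ok=(s>3)&(s<L-3)&(abs(e)<9)
        bins=[np.median(e[ok&(s>L*j/8)&(s<=L*(j+1)/8)]).round(1) if (ok&(s>L*j/8)&(s<=L*(j+1)/8)).sum()>3 else None for j in range(8)]
        print(p,q,bins)
```

```text
scene [[14, 276], [207, 128], [600, 274], [547, 479], [335, 479]] [[0.8095, -0.4184], [0.3189, -0.4171], [0.3156, 0.4167], [0.6802, 0.4182], [0.8106, 0.1977]]
[ 14. 276.] [207. 128.] [np.float64(0.3), np.float64(0.2), np.float64(0.3), np.float64(0.2), np.float64(0.3), np.float64(0.2), np.float64(0.2), np.float64(0.2)]
[207. 128.] [600. 274.] [np.float64(-0.7), np.float64(-0.5), np.float64(0.6), np.float64(0.5), np.float64(-0.0), np.float64(0.0), np.float64(0.1), np.float64(0.1)]
[600. 274.] [547. 479.] [np.float64(-0.3), np.float64(-0.3), np.float64(-0.5), np.float64(-0.4), np.float64(-0.3), np.float64(-0.3), np.float64(-0.2), np.float64(-0.2)]
[547. 479.] [335. 479.] [np.float64(0.0), np.float64(0.0), np.float64(0.0), np.float64(0.0), np.float64(0.0), np.float64(0.0), np.float64(1.0), np.float64(2.0)]
[335. 479.] [ 14. 276.] [np.float64(0.3), np.float64(0.3), np.float64(0.2), None, np.float64(0.1), np.float64(0.1), np.float64(3.1), np.float64(-0.2)]
top [[540, 89], [561, 343], [102, 346], [118, 92]] [[0.8045, -0.4202], [0.309, -0.4191], [0.31, 0.4191], [0.8067, 0.4181]]
[540.  89.] [561. 343.] [np.float64(0.4), np.float64(0.3), np.float64(0.3), np.float64(0.2), np.float64(-0.0), np.float64(-0.2), np.float64(-0.2), np.float64(-0.4)]
[561. 343.] [102. 346.] [np.float64(0.2), np.float64(0.4), np.float64(-0.1), np.float64(0.3), np.float64(-0.3), np.float64(0.1), np.float64(-0.4), np.float64(-0.2)]
[102. 346.] [118.  92.] [np.float64(0.3), np.float64(0.1), np.float64(0.1), np.float64(0.0), np.float64(-0.1), np.float64(-0.1), np.float64(-0.1), np.float64(-0.1)]
[118.  92.] [540.  89.] [np.float64(0.2), np.float64(4.7), np.float64(-0.1), np.float64(0.2), np.float64(-0.2), np.float64(-0.1), np.float64(-0.4), np.float64(-1.1)]
```

Run:
```python
from h import *
s=arm.grab_frame("scene");t=arm.grab_frame("top")
o=[]
for f,(u,v) in((s,(435,235)),(t,(140,220))):
    a=cv2.cvtColor(f["frame"],4);c=crop(f,a,u,v,100,100,4); 
    for i in range(0,100,20): cv2.putText(c,str(u+i),(i*4,10),0,.35,(255,255,255));cv2.putText(c,str(v+i),(0,i*4+10),0,.35,(255,255,255)); cv2.line(c,(i*4,0),(i*4,6),(0,0,255));cv2.line(c,(0,i*4),(6,i*4),(0,0,255))
    o.append(c)
cv2.imwrite("pics/pot.png",np.hstack(o))
```

```text
(no output)
```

View pics/pot.png

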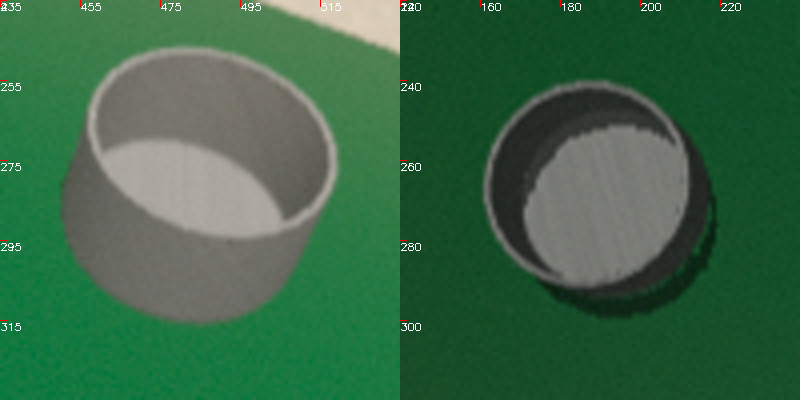

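The rim spans (457–519, 247–294) in the scene picture and (161–212, 240–292) in the top picture. My first picks were rough, and the mat edges are straight, so there's no distortion. The remaining offset between the cameras is a few mm.

Run:
```python
from h import *
s=arm.grab_frame("scene");t=arm.grab_frame("top")
from scipy.optimize import least_squares
def fitrim(f,l,r,tp,b,z,rad):
    g=lambda p:(lambda q:[q[:,0].min()-l,q[:,0].max()-r,q[:,1].min()-tp,q[:,1].max()-b])(proj(f,circ(p[0],p[1],z,rad)))
    o=least_squares(g,[.5,.1]);return o.x.round(4),np.round(o.fun,1)
print("pot t",fitrim(t,161,212,240,292,.06,.046)); print("pot s",fitrim(s,457,519.3,246.5,294.5,.06,.046))
# brush: handle top crop: scene x 371.5..385.5 y 188..197.5 ; top x 283.5..296 y 249..262
print("br t",fitrim(t,283.5,296,249,262,.135,.011)); print("br s",fitrim(s,371.5,385.5,187.7,197.5,.135,.011))
print("fer t",fitrim(t,281,304,250,276,.06,.021)); print("fer s",fitrim(s,362.2,388,218,238,.06,.021))
print("bristle bottom s", ray(s,373.5,258,0))
```

```text
pot t (array([0.4481, 0.2559]), array([-0.4,  0.4,  0.3, -0.3]))
pot s (array([0.454 , 0.2571]), array([-0.3,  0.3,  0.1, -0.1]))
br t (array([0.4532, 0.0689]), array([-0.4,  0.4, -0.1,  0.1]))
br s (array([0.46  , 0.0709]), array([-0.3,  0.3,  0. , -0. ]))
fer t (array([0.4516, 0.0678]), array([-0.3,  0.3,  1.3, -1.3]))
fer s (array([0.4616, 0.0719]), array([-0. ,  0. ,  0.7, -0.7]))
bristle bottom s [0.47288998 0.07932776 0.        ]
```

```bash
cat >> h.py <<'E'
def delta(target):
    s=arm.observe();r=R.from_quat(s["ee_rot"])
    d=r.inv().apply(np.array(target)-s["position"])
    # residual tilt to straight down keeping yaw
    m=r.as_matrix(); yaw=np.arctan2(m[1,1],m[0,1])
    y=np.array([np.cos(yaw),np.sin(yaw),0]);z=np.array([0,0,-1.]);x=np.cross(y,z)
    rv=(r.inv()*R.from_matrix(np.c_[x,y,z])).as_rotvec()
    print("t",s["time_s"],"pos",s["position"].round(4),"delta",d.round(4),"dist",np.linalg.norm(d).round(4),"tilt",rv.round(4),"w",round(s["width"],4),"F",s["wrist_force"].round(1),"j",s["joints"].round(2))
E
python3 -c "
from h import *
delta([.4565,.070,.215])"
```

```text
t 0.6 pos [0.2855 0.5839 0.2314] delta [-0.3793 -0.3866  0.0163] dist 0.5419 tilt [ 0.0001  0.     -0.    ] w 0.0854 F [ 0.5  0.2 -0.2] j [-1.1   0.32 -0.07  1.45  0.02  1.37 -0.06]
```

Call:
drive_tool([
  [0,0,0,-0.028,-0.028,0.001,-1],
  [0,0,0,-0.056,-0.056,0.002,-1],
  [0,0,0,-0.084,-0.084,0.004,-1],
  [0,0,0,-0.112,-0.113,0.005,-1],
  [0,0,0,-0.14,-0.141,0.006,-1],
])

```text
time_s: 1.02
position: [0.3497, 0.3938, 0.2253]
ee_rot: [0.225, 0.974, 0.0, 0.0]
wrist_force: [0.8, 0.2, 0.0]
width: 0.0856
```

Call:
drive_tool([
  [0,0,0,-0.028,-0.028,0.001,-1],
  [0,0,0,-0.056,-0.056,0.002,-1],
  [0,0,0,-0.084,-0.084,0.004,-1],
  [0,0,0,-0.112,-0.113,0.005,-1],
  [0,0,0,-0.14,-0.141,0.006,-1],
])

```text
time_s: 1.43
position: [0.4135, 0.2056, 0.2196]
ee_rot: [0.225, 0.974, 0.0, 0.0]
wrist_force: [1.4, -0.6, -0.7]
width: 0.0856
```

```bash
python3 -c "
from h import *
delta([.4565,.070,.215])"
```

```text
t 1.4333 pos [0.4135 0.2056 0.2196] delta [-0.0982 -0.1029  0.0045] dist 0.1423 tilt [ 0.001   0.0003 -0.    ] w 0.0856 F [ 1.4 -0.6 -0.7] j [-0.73 -0.08  0.2   1.92  0.02  1.3   0.58]
```

Call:
drive_tool([
  [0,0,0,-0.025,-0.026,0.001,-1],
  [0,0,0,-0.05,-0.052,0.002,-1],
  [0,0,0,-0.075,-0.078,0.003,-1],
  [0,0,0,-0.098,-0.103,0.004,-1],
  [0,0,0,-0.098,-0.103,0.004,-1],
])

```text
time_s: 1.85
position: [0.4577, 0.0643, 0.2158]
ee_rot: [0.231, 0.973, -0.001, 0.001]
wrist_force: [-0.4, -0.3, -0.2]
width: 0.0856
```

Run:
```python
from h import *
delta([.4565,.070,.105])
p=arm.observe()["position"]
o=[]
for n in("scene","top"):
    f=arm.grab_frame(n);a=cv2.cvtColor(f["frame"],4)
    q=proj(f,[p])[0];print(n,q)
    u,v=max(0,int(q[0])-50),max(0,int(q[1])-60)
    c=crop(f,a,u,v,100,140,4);cv2.drawMarker(c,(int((q[0]-u)*4),int((q[1]-v)*4)),(0,0,255),0,14,1)
    for i in range(0,100,20): cv2.putText(c,str(u+i),(i*4,10),0,.35,(255,255,255));cv2.putText(c,str(v+i),(0,i*4+10),0,.35,(255,255,255))
    o.append(c)
cv2.imwrite("pics/above.png",np.hstack(o))
```

```text
t 1.85 pos [0.4577 0.0643 0.2158] delta [0.0039 0.0047 0.1107] dist 0.1109 tilt [-0.0012  0.0025  0.    ] w 0.0856 F [-0.4 -0.3 -0.2] j [-0.59 -0.09  0.37  1.93  0.04  1.29  0.88]
scene [379.45305028 146.53254708]
top [290.03008613 244.2253241 ]
```

View pics/above.png

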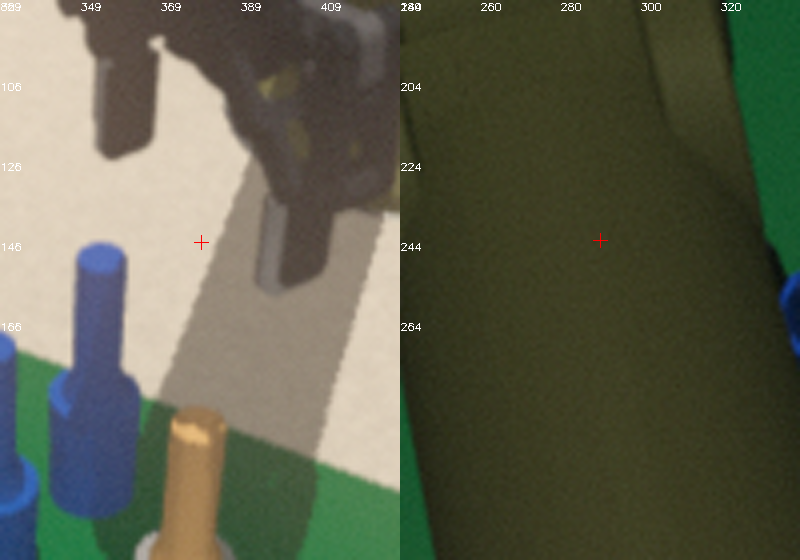

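Call:
drive_tool([
  [0,0,0,0,0,0.04,-1],
  [0,0,0,0,0,0.06,-1],
  [0,0,0,0,0,0.06,-1],
  [0,0,0,0,0,0.06,-1],
])

```text
time_s: 2.28
position: [0.4551, 0.0732, 0.1549]
ee_rot: [0.224, 0.975, -0.0, -0.001]
wrist_force: [0.8, 0.7, 0.8]
width: 0.0855
```

Run:
```python
from h import *
delta([.4565,.070,.100])
st=arm.observe();p=st["position"]
r=R.from_quat(st["ee_rot"])
f=arm.grab_frame("scene");a=cv2.cvtColor(f["frame"],4)
u,v=310,90;c=crop(f,a,u,v,130,140,5)
tips=[p+r.apply([0,sg*(.0425+dy),-.013]) for sg in(1,-1) for dy in(0,.0145)]+[p+r.apply([0,0,-.013])]+[p+r.apply([sx*.011,sg*.0425,-.013]) for sg in(1,-1) for sx in (1,-1)]
for q in proj(f,tips): cv2.drawMarker(c,(int((q[0]-u)*5),int((q[1]-v)*5)),(0,0,255),0,12,1)
cv2.imwrite("pics/above2.png",c)
```

```text
t 2.2833 pos [0.4551 0.0732 0.1549] delta [-0.0027 -0.0022  0.0549] dist 0.055 tilt [-0.0013 -0.0015 -0.    ] w 0.0855 F [0.8 0.7 0.8] j [-0.59 -0.04  0.37  2.01  0.02  1.17  0.89]
```

View pics/above2.png

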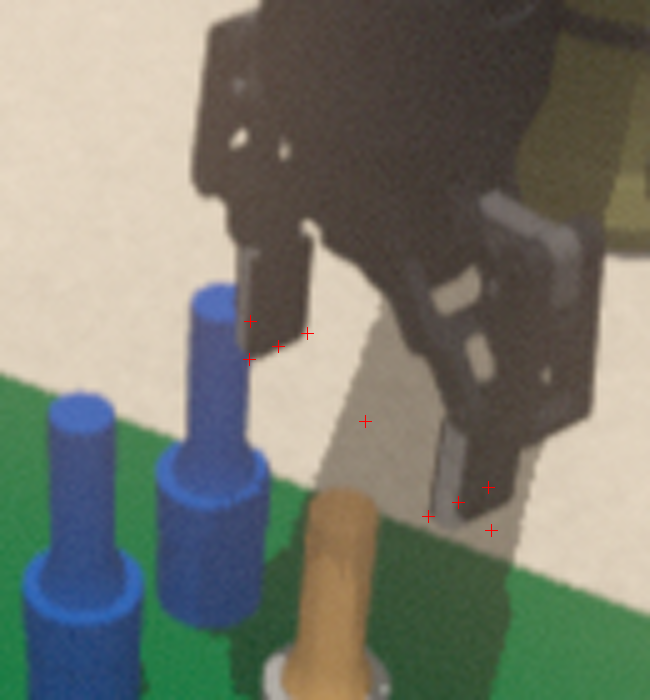

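The tip markers line up with the real fingertips, e.g. (428,516) in the crop, to about 1–2 px, so the scene camera is trustworthy. The brush is at about (0.459, 0.0705).

```bash
python3 -c "
from h import *
delta([.459,.0705,.089])"
```

```text
t 2.3333 pos [0.4563 0.0732 0.1562] delta [-0.0036 -0.0013  0.0672] dist 0.0673 tilt [ 0.0006  0.0005 -0.    ] w 0.0856 F [ 0.3 -0.9  0.5] j [-0.59 -0.04  0.37  2.01  0.02  1.17  0.89]
```

Call:
drive_tool([
  [0,0,0,-0.003,-0.001,0.015,-1],
  [0,0,0,-0.003,-0.001,0.03,-1],
  [0,0,0,-0.003,-0.001,0.045,-1],
  [0,0,0,-0.003,-0.001,0.06,-1],
  [0,0,0,-0.003,-0.001,0.067,-1],
])

```text
time_s: 2.75
position: [0.4588, 0.0707, 0.0886]
ee_rot: [0.225, 0.974, 0.0, 0.0]
wrist_force: [-1.0, 0.1, -0.2]
width: 0.0855
```

Call:
drive_tool([
  [0,0,0,0,0,0,-1],
  [0,0,0,0,0,0,-1],
])

```text
time_s: 2.92
position: [0.4592, 0.0704, 0.0895]
ee_rot: [0.225, 0.974, 0.0, 0.001]
wrist_force: [0.9, -0.3, 0.2]
width: 0.0854
```

Run:
```python
from h import *
delta([.459,.0705,.089])
f=arm.grab_frame("scene");a=cv2.cvtColor(f["frame"],4)
cv2.imwrite("pics/down.png",crop(f,a,310,130,130,140,5))
```

```text
t 2.9167 pos [0.4592 0.0704 0.0895] delta [0.0002 0.     0.0005] dist 0.0006 tilt [ 0.0012  0.0012 -0.    ] w 0.0854 F [ 0.9 -0.3  0.2] j [-0.58  0.05  0.38  2.08 -0.02  1.02  0.93]
```

View pics/down.png

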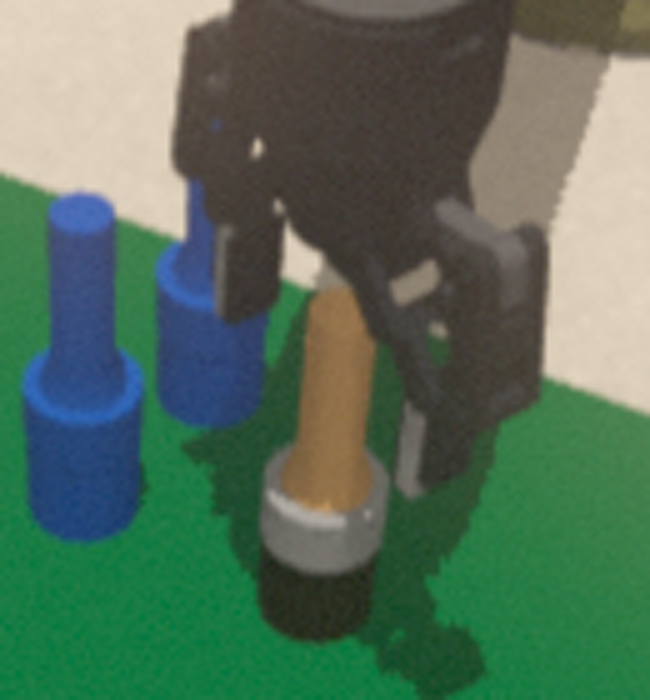

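The handle (crop (340,380)) stands between the pads and nothing is in contact. I'll close the gripper.

Call:
drive_tool([
  [0,0,0,0,0,0,0],
  [0,0,0,0,0,0,0.3],
  [0,0,0,0,0,0,0.6],
  [0,0,0,0,0,0,1],
  [0,0,0,0,0,0,1],
], grip_force=50)

```text
time_s: 3.38
position: [0.4584, 0.0699, 0.0886]
ee_rot: [0.225, 0.974, 0.0, 0.0]
wrist_force: [0.9, 0.5, 0.3]
width: 0.0252
```

Call:
drive_tool([
  [0,0,0,0,0,0,1],
  [0,0,0,0,0,0,1],
  [0,0,0,0,0,0,1],
  [0,0,0,0,0,0,1],
])

```text
time_s: 3.72
position: [0.4585, 0.0699, 0.0885]
ee_rot: [0.225, 0.974, 0.0, 0.0]
wrist_force: [-0.1, 0.0, 1.9]
width: 0.021
```

Call:
drive_tool([
  [0,0,0,0,0,-0.01,1],
  [0,0,0,0,0,-0.03,1],
  [0,0,0,0,0,-0.05,1],
  [0,0,0,0,0,-0.075,1],
  [0,0,0,0,0,-0.1,1],
])

```text
time_s: 4.13
position: [0.4577, 0.0694, 0.1895]
ee_rot: [0.226, 0.974, -0.0, -0.0]
wrist_force: [0.3, 0.5, 0.2]
width: 0.0206
```

Call:
drive_tool([
  [0,0,0,0,0,-0.02,1],
  [0,0,0,0,0,-0.03,1],
  [0,0,0,0,0,-0.03,1],
  [0,0,0,0,0,-0.03,1],
])

```text
time_s: 4.47
position: [0.4581, 0.0697, 0.2181]
ee_rot: [0.225, 0.974, 0.0, -0.0]
wrist_force: [-0.6, -0.1, -1.0]
width: 0.021
```

Run:
```python
from h import *
# pot ref: scene estimate (.454,.257) biased slightly
delta([.453,.2568,.215])
f=arm.grab_frame("scene");a=cv2.cvtColor(f["frame"],4)
cv2.imwrite("pics/lift.png",crop(f,a,290,50,130,150,4))
```

```text
t 4.4667 pos [0.4581 0.0697 0.2181] delta [0.0867 0.1658 0.0031] dist 0.1872 tilt [ 0.0001 -0.      0.    ] w 0.021 F [-0.6 -0.1 -1. ] j [-0.6  -0.09  0.37  1.92  0.03  1.3   0.88]
```

View pics/lift.png

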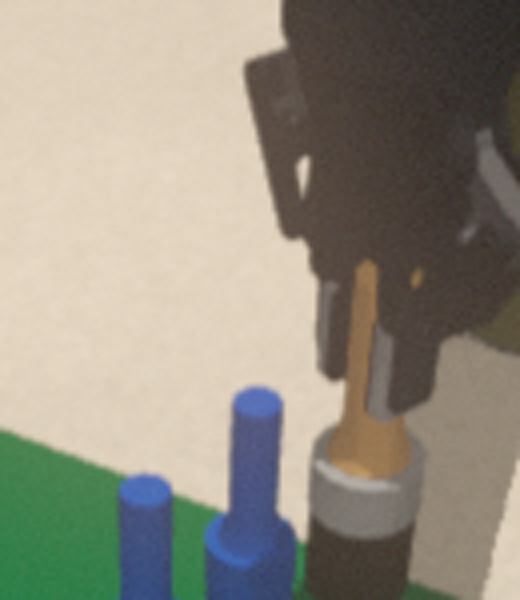

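The brush is lifted and held upright, with the ferrule at crop (365,480). Next I'll move over the pot.

Call:
drive_tool([
  [0,0,0,0.008,0.016,0,1],
  [0,0,0,0.022,0.042,0,1],
  [0,0,0,0.038,0.073,0,1],
  [0,0,0,0.054,0.104,0,1],
  [0,0,0,0.068,0.131,0,1],
])

```text
time_s: 4.93
position: [0.4533, 0.2191, 0.2163]
ee_rot: [0.225, 0.974, -0.001, -0.001]
wrist_force: [0.2, 0.5, 0.1]
width: 0.0208
```

Call:
drive_tool([
  [0,0,0,0.01,0.02,0,1],
  [0,0,0,0.016,0.03,0,1],
  [0,0,0,0.0185,0.035,0,1],
  [0,0,0,0.0185,0.035,0,1],
  [0,0,0,0.0185,0.035,0,1],
])

```text
time_s: 5.35
position: [0.4537, 0.2552, 0.2176]
ee_rot: [0.226, 0.974, -0.001, -0.0]
wrist_force: [0.8, -0.3, -0.7]
width: 0.0206
```

Run:
```python
from h import *
delta([.453,.2568,.112])
f=arm.grab_frame("scene");a=cv2.cvtColor(f["frame"],4)
p=arm.observe()["position"]; b=p-[0,0,.0885]
u,v=410,130;c=crop(f,a,u,v,150,190,3)
for z in(0,.038): cv2.polylines(c,[np.int32((proj(f,circ(b[0],b[1],b[2]+z,.02))-[u,v])*3)],True,(0,0,255),1)
cv2.polylines(c,[np.int32((proj(f,circ(.453,.2568,.06,.046))-[u,v])*3)],True,(0,255,255),1)
cv2.imwrite("pics/overpot.png",c)
```

```text
t 5.35 pos [0.4537 0.2552 0.2176] delta [0.0013 0.0014 0.1056] dist 0.1057 tilt [-0.0019 -0.     -0.    ] w 0.0206 F [ 0.8 -0.3 -0.7] j [-0.76  0.05  0.2   1.8  -0.01  1.3   0.56]
```

View pics/overpot.png

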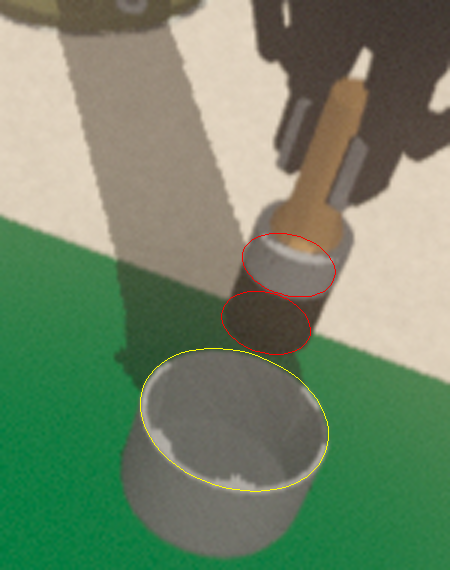

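The brush bottom model (crop (266,322)) and the rim model (235,420) both match the picture. Now I'll dip to a bottom z of about 22 mm, which puts the whole 38 mm of bristle below the rim.

Call:
drive_tool([
  [0,0,0,0.001,0.001,0.01,1],
  [0,0,0,0.001,0.001,0.026,1],
  [0,0,0,0.001,0.001,0.042,1],
  [0,0,0,0.001,0.001,0.058,1],
  [0,0,0,0.001,0.001,0.074,1],
])

```text
time_s: 5.82
position: [0.4531, 0.2569, 0.1432]
ee_rot: [0.226, 0.974, -0.0, 0.0]
wrist_force: [0.3, -0.1, -0.5]
width: 0.0205
```

Call:
drive_tool([
  [0,0,0,0,0,0.012,1],
  [0,0,0,0,0,0.024,1],
  [0,0,0,0,0,0.032,1],
  [0,0,0,0,0,0.032,1],
  [0,0,0,0,0,0.032,1],
])

```text
time_s: 6.23
position: [0.4531, 0.2581, 0.1122]
ee_rot: [0.226, 0.974, -0.0, -0.0]
wrist_force: [-0.2, 0.0, -0.6]
width: 0.0208
```

Run:
```python
from h import *
delta([.453,.2568,.23])
f=arm.grab_frame("scene");a=cv2.cvtColor(f["frame"],4)
cv2.imwrite("pics/dip.png",crop(f,a,420,150,140,180,3))
```

```text
t 6.2333 pos [0.4531 0.2581 0.1122] delta [-0.0005 -0.0012 -0.1178] dist 0.1178 tilt [-0.0003 -0.     -0.    ] w 0.0208 F [-0.2  0.  -0.6] j [-0.75  0.14  0.2   1.92 -0.03  1.08  0.57]
```

View pics/dip.png

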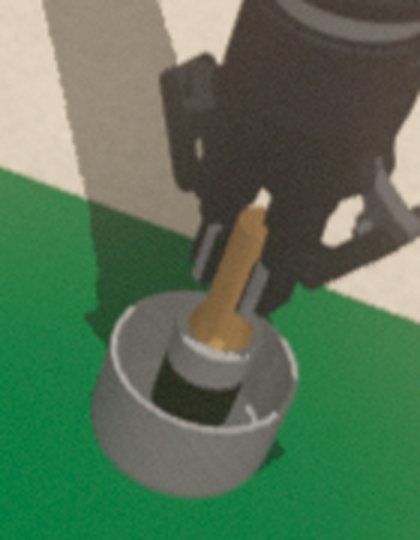

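The bristles are inside the pot (crop (195,395)), with the bottom about 36 mm below the rim and no contact. Now I'll lift.

Call:
drive_tool([
  [0,0,0,0,-0.001,-0.01,1],
  [0,0,0,0,-0.001,-0.028,1],
  [0,0,0,0,-0.001,-0.05,1],
  [0,0,0,0,-0.001,-0.075,1],
  [0,0,0,0,-0.001,-0.1,1],
])

```text
time_s: 6.7
position: [0.4528, 0.2574, 0.215]
ee_rot: [0.225, 0.974, 0.001, 0.001]
wrist_force: [0.0, 0.5, -0.6]
width: 0.0207
```

Call:
drive_tool([
  [0,0,0,0,0,-0.02,1],
  [0,0,0,0,0,-0.035,1],
  [0,0,0,0,0,-0.04,1],
  [0,0,0,0,0,-0.04,1],
])

```text
time_s: 7.03
position: [0.4536, 0.2579, 0.2551]
ee_rot: [0.225, 0.974, 0.002, 0.002]
wrist_force: [0.6, 0.2, -1.3]
width: 0.0211
```

Run:
```python
from h import *
f=arm.grab_frame("scene")
# tray corners in scene (outer rim top)
for uv in [(226,187),(288.5,198),(248.5,268),(178,249)]: print(ray(f,*uv,.014).round(4))
a=cv2.cvtColor(f["frame"],4)
cv2.imwrite("pics/tray.png",crop(f,a,165,175,140,105,5))
delta([.535,-.169,.25])
```

```text
[ 0.467  -0.2416  0.014 ]
[ 0.4325 -0.1203  0.014 ]
[ 0.6066 -0.0832  0.014 ]
[ 0.6338 -0.212   0.014 ]
t 7.0833 pos [0.4529 0.2575 0.2534] delta [-0.2611 -0.3471  0.0029] dist 0.4344 tilt [ 0.002  0.001 -0.   ] w 0.0214 F [-0.1 -0.2 -1.1] j [-0.76  0.03  0.2   1.74 -0.01  1.36  0.55]
```

View pics/tray.png

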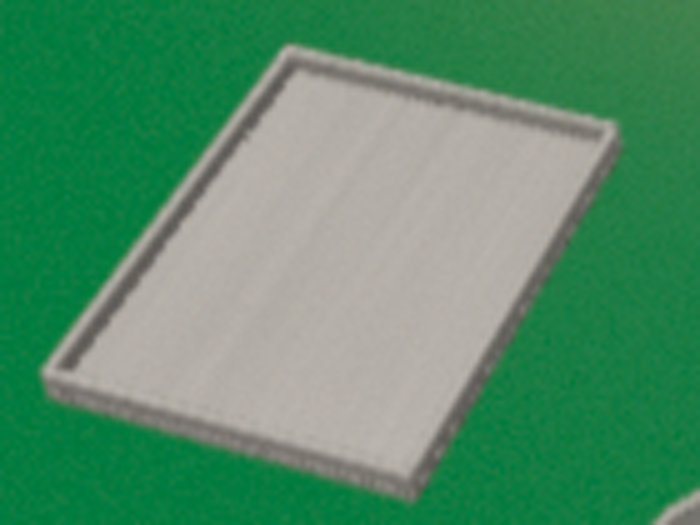

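The tray centre is at about (0.535, −0.167) and both cameras agree. I'll carry the brush there with its bottom at about 0.165 m, above everything else.

Call:
drive_tool([
  [0,0,0,-0.009,-0.012,0,1],
  [0,0,0,-0.025,-0.033,0,1],
  [0,0,0,-0.045,-0.06,0,1],
  [0,0,0,-0.067,-0.089,0,1],
  [0,0,0,-0.089,-0.118,0,1],
])

```text
time_s: 7.5
position: [0.4799, 0.1108, 0.2509]
ee_rot: [0.225, 0.974, -0.001, -0.001]
wrist_force: [1.3, -0.7, -1.1]
width: 0.0205
```

Call:
drive_tool([
  [0,0,0,-0.022,-0.029,0,1],
  [0,0,0,-0.044,-0.058,0,1],
  [0,0,0,-0.066,-0.087,0,1],
  [0,0,0,-0.088,-0.116,0,1],
  [0,0,0,-0.11,-0.145,0,1],
])

```text
time_s: 7.92
position: [0.5151, -0.068, 0.2512]
ee_rot: [0.225, 0.974, -0.0, -0.001]
wrist_force: [1.1, 0.7, -1.3]
width: 0.0206
```

Call:
drive_tool([
  [0,0,0,-0.02,-0.026,0,1],
  [0,0,0,-0.038,-0.05,0,1],
  [0,0,0,-0.052,-0.07,0,1],
  [0,0,0,-0.06,-0.082,0,1],
  [0,0,0,-0.062,-0.084,0,1],
])

```text
time_s: 8.33
position: [0.5333, -0.1729, 0.2511]
ee_rot: [0.228, 0.974, -0.001, -0.001]
wrist_force: [-0.3, -0.2, -1.4]
width: 0.0209
```

Call:
drive_tool([
  [0,0,0,0,0,0,1],
  [0,0,0,0,0,0,1],
  [0,0,0,0,0,0,1],
])

```text
time_s: 8.58
position: [0.5347, -0.167, 0.2518]
ee_rot: [0.224, 0.975, 0.0, -0.001]
wrist_force: [0.1, 1.2, -1.2]
width: 0.0205
```

Run:
```python
from h import *
delta([.535,-.167,.0935])
f=arm.grab_frame("scene");a=cv2.cvtColor(f["frame"],4)
p=arm.observe()["position"]; b=p-[0,0,.0885]
u,v=150,60;c=crop(f,a,u,v,190,230,3)
for z,r in((0,.02),(.038,.02),(.06,.021)): cv2.polylines(c,[np.int32((proj(f,circ(b[0],b[1],b[2]+z,r))-[u,v])*3)],True,(0,0,255),1)
cv2.imwrite("pics/overtray.png",c[:600])
```

```text
t 8.5833 pos [ 0.5347 -0.167   0.2518] delta [-0.0005  0.      0.1583] dist 0.1583 tilt [ 0.0007 -0.0012  0.    ] w 0.0205 F [ 0.1  1.2 -1.2] j [-0.32  0.13  0.63  1.67 -0.08  1.37  1.44]
```

View pics/overtray.png

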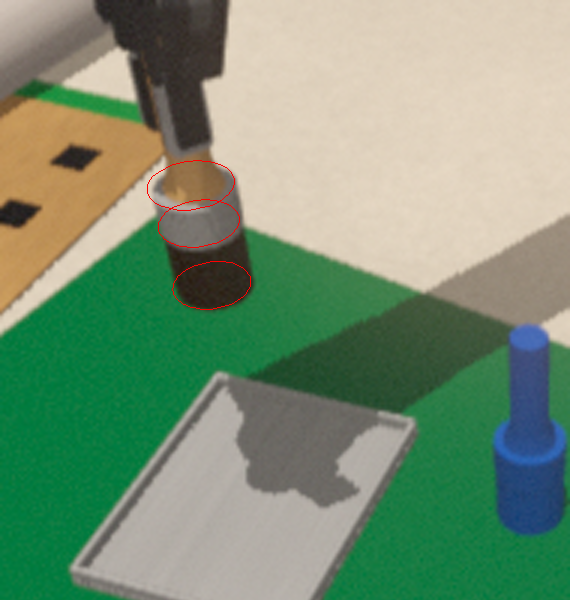

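The held brush matches the model (bottom at crop (212,286)), so it hasn't slipped. Contact with the floor should come at TCP z ≈ 0.0925. I'll descend, then creep.

Call:
drive_tool([
  [0,0,0,0,0,0.012,1],
  [0,0,0,0,0,0.035,1],
  [0,0,0,0,0,0.06,1],
  [0,0,0,0,0,0.085,1],
  [0,0,0,0,0,0.11,1],
])

```text
time_s: 9.05
position: [0.5344, -0.1679, 0.1406]
ee_rot: [0.225, 0.974, 0.0, 0.0]
wrist_force: [-0.0, 0.6, -1.5]
width: 0.0211
```

Call:
drive_tool([
  [0,0,0,0,0,0.016,1],
  [0,0,0,0,0,0.028,1],
  [0,0,0,0,0,0.036,1],
  [0,0,0,0,0,0.038,1],
  [0,0,0,0,0,0.038,1],
])

```text
time_s: 9.47
position: [0.5347, -0.1689, 0.1042]
ee_rot: [0.225, 0.974, -0.0, -0.0]
wrist_force: [0.1, 0.4, 0.2]
width: 0.0206
```

Call:
drive_tool([
  [0,0,0,0,0,0.002,1],
  [0,0,0,0,0,0.004,1],
  [0,0,0,0,0,0.006,1],
  [0,0,0,0,0,0.007,1],
  [0,0,0,0,0,0.007,1],
])

```text
time_s: 9.88
position: [0.5347, -0.169, 0.0974]
ee_rot: [0.225, 0.974, 0.0, 0.0]
wrist_force: [-0.3, 0.6, -0.3]
width: 0.0207
```

Run:
```python
from h import *
delta([.535,-.167,.0925])
f=arm.grab_frame("scene");a=cv2.cvtColor(f["frame"],4)
cv2.imwrite("pics/near.png",crop(f,a,160,130,150,150,4))
```

```text
t 9.8833 pos [ 0.5347 -0.169   0.0974] delta [0.0006 0.0019 0.0049] dist 0.0053 tilt [ 0.0002  0.0002 -0.    ] w 0.0207 F [-0.3  0.6 -0.3] j [-0.28  0.27  0.62  1.85 -0.18  1.07  1.52]
```

View pics/near.png

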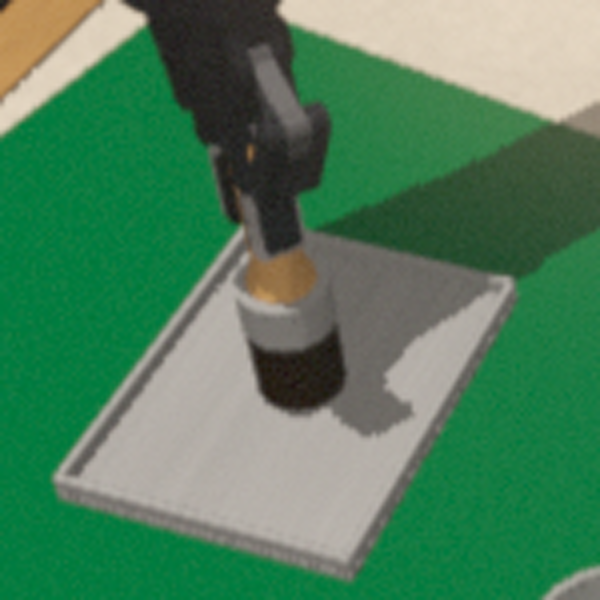

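The brush is just above the tray floor, near the centre (crop (300,395)). I'll creep down until it touches.

Call:
drive_tool([
  [0,0,0,0,0,0.001,1],
  [0,0,0,0,0,0.002,1],
  [0,0,0,0,0,0.003,1],
  [0,0,0,0,0,0.0035,1],
  [0,0,0,0,0,0.0035,1],
])

```text
time_s: 10.35
position: [0.5345, -0.169, 0.0936]
ee_rot: [0.225, 0.974, 0.0, -0.0]
wrist_force: [0.6, 0.9, -0.2]
width: 0.0206
```

Call:
drive_tool([
  [0,0,0,0,0,0.0007,1],
  [0,0,0,0,0,0.0013,1],
  [0,0,0,0,0,0.0013,1],
])

```text
time_s: 10.6
position: [0.5347, -0.1691, 0.0926]
ee_rot: [0.225, 0.974, 0.0, 0.0]
wrist_force: [0.4, -0.8, -1.2]
width: 0.0211
```

Call:
drive_tool([
  [0,0,0,0,0,0.0005,1],
  [0,0,0,0,0,0.001,1],
  [0,0,0,0,0,0.001,1],
])

```text
time_s: 10.85
position: [0.535, -0.1693, 0.0925]
ee_rot: [0.226, 0.974, 0.0, 0.0]
wrist_force: [-1.7, 0.7, 6.7]
width: 0.0206
```

Call:
drive_tool([
  [0,0,0,0,0,0.0005,1],
  [0,0,0,0,0,0.001,1],
  [0,0,0,0,0,0.001,1],
])

```text
time_s: 11.1
position: [0.5352, -0.1694, 0.0925]
ee_rot: [0.226, 0.974, 0.0, 0.001]
wrist_force: [-3.4, 1.1, 11.7]
width: 0.0207
```

It touched at z = 0.0925, as predicted. I'll ease the preload and open.

Call:
drive_tool([
  [0,0,0,0,0,-0.001,1],
  [0,0,0,0,0,-0.0015,1],
  [0,0,0,0,0,-0.0015,1],
])

```text
time_s: 11.35
position: [0.5351, -0.1692, 0.0926]
ee_rot: [0.225, 0.974, 0.0, 0.001]
wrist_force: [-0.8, 1.0, 5.1]
width: 0.0206
```

Call:
drive_tool([
  [0,0,0,0,0,0,0.4],
  [0,0,0,0,0,0,0.2],
  [0,0,0,0,0,0,-0.2],
  [0,0,0,0,0,0,-0.6],
  [0,0,0,0,0,0,-1],
], grip_force=20)

```text
time_s: 11.77
position: [0.5345, -0.1689, 0.0917]
ee_rot: [0.225, 0.974, -0.0, -0.0]
wrist_force: [-0.2, -0.3, -0.6]
width: 0.0692
```

Call:
drive_tool([
  [0,0,0,0,0,0,-1],
  [0,0,0,0,0,0,-1],
  [0,0,0,0,0,0,-1],
])

```text
time_s: 12.02
position: [0.5346, -0.169, 0.092]
ee_rot: [0.225, 0.974, 0.0, 0.0]
wrist_force: [0.4, 0.5, 0.6]
width: 0.0853
```

Run:
```python
from h import *
delta([.535,-.169,.2])
f=arm.grab_frame("scene");a=cv2.cvtColor(f["frame"],4)
cv2.imwrite("pics/rel.png",crop(f,a,160,130,150,150,4))
```

```text
t 12.0167 pos [ 0.5346 -0.169   0.092 ] delta [-0.0003  0.0002 -0.108 ] dist 0.108 tilt [ 0. -0.  0.] w 0.0853 F [0.4 0.5 0.6] j [-0.28  0.28  0.61  1.86 -0.18  1.06  1.53]
```

View pics/rel.png

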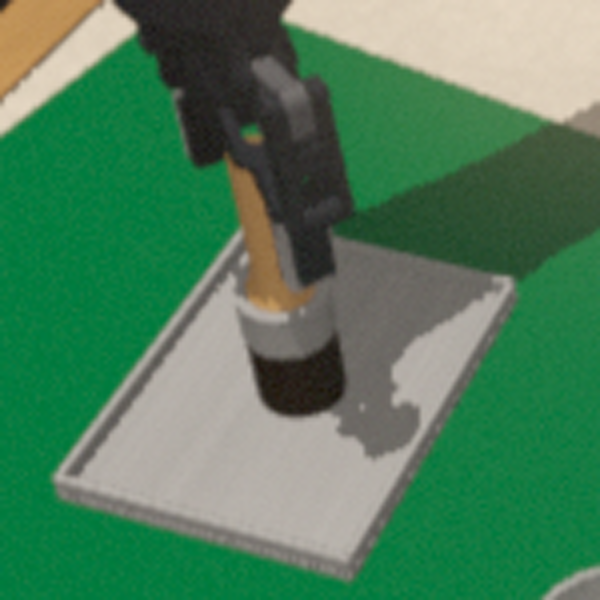

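The gripper is open and the brush stands upright (crop (300,390)). I'll retreat straight up.

Call:
drive_tool([
  [0,0,0,0,0,-0.01,-1],
  [0,0,0,0,0,-0.03,-1],
  [0,0,0,0,0,-0.06,-1],
  [0,0,0,0,0,-0.09,-1],
  [0,0,0,0,0,-0.12,-1],
])

```text
time_s: 12.48
position: [0.5344, -0.1692, 0.2141]
ee_rot: [0.226, 0.974, 0.0, 0.0]
wrist_force: [1.8, 0.3, 0.3]
width: 0.0852
```

Call:
drive_tool([
  [0,0,0,0,0,-0.02,-1],
  [0,0,0,0,0,-0.03,-1],
  [0,0,0,0,0,-0.03,-1],
  [0,0,0,0,0,-0.03,-1],
])

```text
time_s: 12.82
position: [0.5345, -0.1689, 0.2418]
ee_rot: [0.225, 0.974, 0.0, -0.0]
wrist_force: [0.3, 0.7, -0.9]
width: 0.0851
```

Run:
```python
from h import *
delta([.535,-.169,.25])
f=arm.grab_frame("scene");a=cv2.cvtColor(f["frame"],4)
for z,r in((.004,.02),(.042,.02),(.139,.011)): cv2.polylines(a,[np.int32(proj(f,circ(.535,-.169,z,r))*16)],True,(0,0,255),1,cv2.LINE_AA,4)
cv2.polylines(a,[np.int32(proj(f,circ(.454,.2571,.06,.046))*16)],True,(0,255,255),1,cv2.LINE_AA,4)
cv2.imwrite("pics/final.png",cv2.resize(a,None,fx=1.25,fy=1.25))
```

```text
t 12.8167 pos [ 0.5345 -0.1689  0.2418] delta [-0.0005  0.0002 -0.0082] dist 0.0082 tilt [ 0.0003 -0.0001  0.    ] w 0.0851 F [ 0.3  0.7 -0.9] j [-0.32  0.13  0.64  1.68 -0.08  1.35  1.45]
```

View pics/final.png

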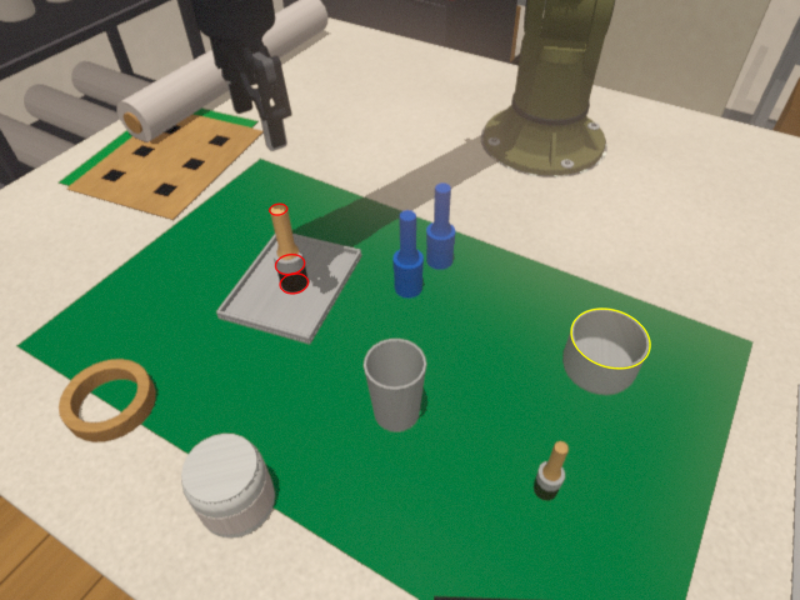

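The brush stands upright in the tray, from (293,283) up to (279,210). The pot (610,348) and the cup (395,385) haven't moved, and the gripper is clear.

```bash
python3 -c "
from workcell import arm
print(arm.sign_off())"
```

```text
the job is handed in; nothing more can be done
None
```

The job is done and handed in at about 12.9 s. I gripped the big wooden-handled brush and dipped it in the pot, with the bristle end about 36 mm below the rim and no contact force. I then set it down on the tray floor by creeping to contact: it touched at the predicted height with at most 12 N, and I eased that before opening.

**Last checks:** the final scene picture shows the brush upright in the tray, matching its model. The pot rim still fits its starting outline, the cup is where it was, and the gripper is open and clear. I did not take a final top-camera picture.

**Disagreement:** the two cameras differed by about 6 mm in x. I relied mainly on the scene camera, because its projected fingertips matched the real ones to 1–2 px.

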